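# Index the cell turret, break the hood stay and shut the photometer

### The job

Get the photometer ready for a reading: lift the sprung plunger, turn the cell turret until the plunger stands straight to the front over the read hole, and let it drop fully home. Only then break the folding stay by pressing its knee down, and lower the hood gently until it is fully shut. Leave everything standing round the instrument where it is.

Things in the scene. Friction and masses are not known exactly. Their poses are not given: they have to be found in the camera images.
- photometer: bench photometer, fixed: a white case, x from -108 to +112, y from -93 to +165 mm of its origin, its flat top (the deck) 85 mm high. Origin on the bench under the hood's middle line; the front faces its own -x, its left is +y, z up. On the deck stand the cell turret and, left of y = 95 mm, a console 8 mm high. The hood, hinged at the back, is propped open by a folding steel stay on the right side.
- beam_head (a point): middle of the top of the fixed beam head behind the turret: a block 30 mm deep, 56 mm wide and 44 mm tall on the deck; this point is (64, 0, 129) mm in the photometer's frame.
- turret_axis (a point): point on the turret's upright axis at deck height: (-8, 0, 85) mm in the photometer's frame. The turret is a disc of 80 mm diameter, its top 12 mm above the deck; a lug carries the sprung plunger 50 mm from the axis. Three square frosted cells, 17 mm wide, to 40 mm above the deck, stand 25 mm from the axis, 90, 180 and 270 degrees round from the plunger.
- turret (a joint): turret angle (rad): 0 when the plunger stands straight to the front of the axis, over the read hole; positive when it stands left of that (1.57: straight to the left). Starts at 1.0 to 1.6, plunger down in the long loading slot of the steel index ring, where it can only swing from about 0.97 to 1.63; solid ring lies between slot and hole. Friction 0.03 N m; stops at -0.42 and 1.98.
- plunger (a joint): lift of the sprung plunger (m): 0 fully home in slot or hole, about 0.0115 when its nose rests on top of the solid ring, 0.016 at its upper stop. A spring pulls it down with 2.5 N when home, 5.4 N at the stop. The nose is round and the hole has about 1.2 mm of play all round, so the pin finds the hole by itself when let go within about 2 mm of it.
- plunger_knob (a point): centre of the top of the plunger's black knob, an upright cylinder 22 mm in diameter and 22 mm tall, open to a grip from above. Its top is 46 mm above the deck when home. Below the knob: 7 mm of thin stem, then the lug (22 mm wide, its top 17 mm above the deck).
- read_hole (a point): centre of the mouth of the read hole in the index ring (8 mm above the deck), straight to the front of the turret axis, 50 mm from it: (-58, 0, 93) mm in the photometer's frame.
- hood_hinge (a point): middle of the hood's hinge line, which runs along the photometer's y axis; it lies at (92, 0, 93) mm in the photometer's frame.
- hood (a joint): how far the hood is lowered from its propped position (rad): 0 propped (82 degrees above level), 1.431 fully shut. The hinge is stiff (0.35 N m of friction), so with the stay broken the hood stays wherever it is left; lowering it takes at most about 4 N at the front edge. While the stay is locked it cannot be lowered.
- hood_front (a point): middle of the front edge of the hood's top outer face. The hood is a grey open-bottomed cover, 176 mm wide, 196 mm from hinge line to this edge, 52 mm tall; the flat top face lies 48 mm above the hinge line when shut (141 mm above the bench). Propped, this edge is the highest part, 294 mm above the bench, and the top face looks to the back: push on it there.
- stay_knee (a joint): folding of the stay at its knee (rad): 0 locked over-centre on its stop, 0.14 straight, larger once broken downwards, about 2.4 folded with the hood shut. Only pressing the knee down past straight frees it; while the knee is pressed down further the hood sinks a little with it. When the hood is shut the knee hangs down beside the case.
- stay_pivot (a point): pivot of the stay's lower end on the right side of the case, (-58, -104, 87) mm in the photometer's frame. The lower link (86 mm) slopes up and back from here to the knee, at 31 degrees when locked; the upper link (100 mm) goes on to the hood's right wall. Both are 13 mm wide flat steel in one upright plane.
- thumb_plate (a point): middle of the upper face of the steel thumb plate on the lower link, 34 mm along the link and 24 mm wide, 21 mm short of the knee pivot. It is the place to press: down about 25 mm with a few newtons breaks the stay. Locked, it is at (-7, -111, 128) mm in the photometer's frame and slopes with the link. Its y axis is the photometer's.
- beaker: bystander, to be left alone: empty 250 ml glass beaker, 73 mm wide, 92 mm tall, beside the photometer's right side; origin at the centre of its underside
- white_bottle: bystander, to be left alone: white plastic bottle, 68 mm wide, 164 mm tall, beside the photometer's right side; origin at the centre of its underside
- brown_bottle: bystander, to be left alone: brown bottle with black cap, 54 mm wide, 129 mm tall, beside the photometer's right side; origin at the centre of its underside
- cup_a: bystander, to be left alone: lidded specimen cup, 64 mm wide, 71 mm tall, to the left of the photometer; origin at the centre of its underside
- cup_b: bystander, to be left alone: lidded specimen cup, 64 mm wide, 71 mm tall, to the left of the photometer; origin at the centre of its underside
- bench_timer: bystander, to be left alone: bench timer lying on the photometer's left rear, 60 x 70 x 22 mm, its underside 85 mm over the bench; origin at the centre of its underside
- slides: bystander, to be left alone: closed slide box 79 x 95 x 33 mm, on the bench to the right; origin at the centre of its underside

How it is judged:
By the outcome, as a careful person would: the job done as asked, in the order asked, and still so for the second after the job is handed in, with the robot touching nothing.
It also fails if it takes over 58 s, if anything falls off the work surface, if the arm or the gripper's body presses on something with over 40 N, if the wrist force passes 120 N, or if a joint passes its speed limit or range.

### The arm

A 6-joint arm with a two-finger parallel gripper is mounted at the origin on a cart in front of the work surface, level with it; the furniture and walls round the work are solid. World frame = base frame: x ahead of the robot, y to its left, z up, the work surface at z = 0. Lengths are in m, angles in rad, forces in N, time in s.
With the tool pointing down it reaches from about 0.375 to 0.975 m from the base axis. Payload 3.8 kg.
Tool frame: the origin (TCP) lies midway between the tips of the shut fingers; the grasp point (between the pads) lies 19 mm behind it; z points along the fingers, y is the line along which they close (so a half turn about z gives the same grasp; the last joint's range is limited). The gripper opens to 85 mm and grips with 20 to 120 N. Pads are 22 mm wide; open, the fingers measure 114 mm over their backs; the gripper's body (76 mm by 85 mm) begins 54 mm behind the grasp point. The pads swing forward as they close: fully open they stand 13 mm farther back than shut.
Start: joints at [-1.174, 0.264, 1.604, -0, 1.274, -0.037], TCP at [0.284, -0.612, 0.231] pointing down, gripper open.
Joint ranges: [-2.63, 2.63], [-0.94, 2.18], [0.31, 2.57], [-1.31, 4.45], [0, 2.66], [-2.55, 2.55]. Speed limits (rad/s): [2.57, 2.57, 3.14, 3.14, 3.14, 3.14].

### API

Orientations are given as [roll, pitch, yaw] about the fixed x, y, z axes, in that order (R = Rz(yaw) Ry(pitch) Rx(roll)).
In Python, from station import * gives the robot as it stands. Calls block until the motion is done:
- movep(position, orientation): joint-space move of the TCP to a pose.
- move_l(position, rot=None, speed=0.15): straight line of the TCP; rot=None keeps the orientation; speed is the mean speed in m/s.
- goto_joints(angles): joint-space move.
- open_gripper() and grasp(): open the fingers fully, or close them until they stop; the grip force is fixed at half the most.
- wait(seconds).
- solve_ik(position, orientation): joint angles nearest the present ones, or None.
- sense(): the state.
- snapshot(name): name is "scene" or "top" or "wrist"; returns the picture (400x640x3 uint8, blue, green, red); there is no depth.
- camera_params(name): a dict with "mtx" (3x3 intrinsics, pixels), "k1" (the pictures are not rectified: a ray, as slopes to the right and down, at radius r is drawn at 1 + k1 r^2 times it, then the intrinsics apply), "T" (4x4, takes a point from camera to world coordinates). Camera axes: x right, y up, looking along -z (the intrinsics and any distortion apply to the point x, -y, -z); pixel columns grow to the right and rows downward; lengths in m; the calibration is good to about 2 mm. A picture is of the moment at which its call begins: read the wrist's pose just before it. camera_params takes no time and is no camera call; for the wrist camera it gives the pose at the moment of the call.
A pose or a line that the arm cannot do raises IKError and nothing moves.
- hand_in(): hands the job in; it is judged then, once.
The state is a dict: "clock": time; "joint_pos": joint angles; "qvel": joint speeds; "effort": joint torques, N m; "eef_pos": TCP position; "tool_rot": TCP orientation; "wrist_force": force on the tool from outside, world axes, zero at the start; "moment": the same for the moment, N m; "grip_width": finger opening in m; "finger_force": force on a finger pad.
Only numpy, scipy, OpenCV 4.12 (cv2) and the standard library are available. Lean on these libraries where they do the work, as an engineer would, in place of code of your own. Each camera call takes 0.05 s, during which the arm holds its last target. There are 200 camera calls.

## Working session

There is one attempt and no reset: what is moved stays moved. The work goes in short steps, each a Python script; the robot and the scene stay as the last script left them, time stands still between calls to the robot, and variables do not carry over. Pictures are saved under pics/ and viewed, at most 10 in all, crops included, and the job is handed in when it is done.

```bash
ls; mkdir -p pics; cat > h.py <<'E'
from station import *
import numpy as np, cv2
def ray(cam,u,v):
    p=cam if isinstance(cam,dict) else camera_params(cam)
    K=np.array(p["mtx"]);T=np.array(p["T"])
    d=cv2.undistortPoints(np.array([[[u,v]]],float),K,np.array([p["k1"],0,0,0],float))[0,0]
    return T[:3,3],T[:3,:3]@np.array([d[0],-d[1],-1.])
def onz(cam,u,v,z):
    o,d=ray(cam,u,v);return o+d*(z-o[2])/d[2]
def proj(cam,P):
    p=cam if isinstance(cam,dict) else camera_params(cam)
    T=np.array(p["T"]);q=T[:3,:3].T@(np.array(P)-T[:3,3]);x,y=q[0]/-q[2],-q[1]/-q[2]
    s=1+p["k1"]*(x*x+y*y);K=np.array(p["mtx"]);return K[0,0]*x*s+K[0,2],K[1,1]*y*s+K[1,2]
E
python3 - <<'E'
from h import *
for n in("scene","top"):
    cv2.imwrite(f"pics/{n}.png",snapshot(n))
    p=camera_params(n);print(n,np.round(p["T"],3).tolist(),np.round(p["mtx"],1).tolist(),p["k1"])
print(sense())
E
```

```text
pics
scene [[0.61, 0.606, -0.51, -0.309], [-0.792, 0.454, -0.408, -0.664], [-0.016, 0.653, 0.757, 1.484], [0.0, 0.0, 0.0, 1.0]] [[496.4, 0.0, 325.6], [0.0, 496.4, 196.1], [0.0, 0.0, 1.0]] -0.02257100994245127
top [[0.03, 0.993, -0.117, 0.421], [-1.0, 0.03, 0.005, 0.013], [0.009, 0.116, 0.993, 1.28], [0.0, 0.0, 0.0, 1.0]] [[371.7, 0.0, 314.0], [0.0, 371.7, 195.0], [0.0, 0.0, 1.0]] -0.021599370476927296
{'clock': 0.1, 'joint_pos': array([-1.17389431e+00,  2.64676296e-01,  1.60524642e+00, -4.79996059e-05,
        1.27369033e+00, -3.68809418e-02]), 'qvel': array([-0.00098663, -0.00108834, -0.00283763, -0.00092343,  0.00243462,
       -0.00088794]), 'effort': array([ 1.52594935e-04, -5.16704929e+01, -3.68590987e+01, -6.94760320e-05,
        6.26941779e-03, -1.45292375e-05]), 'eef_pos': array([ 0.28344675, -0.61187535,  0.23008269]), 'tool_rot': array([-3.13957194e+00, -2.86601688e-05,  4.33797032e-01]), 'wrist_force': array([ 0.09987297, -0.4062101 , -0.05892161]), 'moment': array([-0.0107481 ,  0.02275946, -0.00762512]), 'finger_force': 0.0, 'grip_width': 0.08538348675943794}
```

View pics/scene.png

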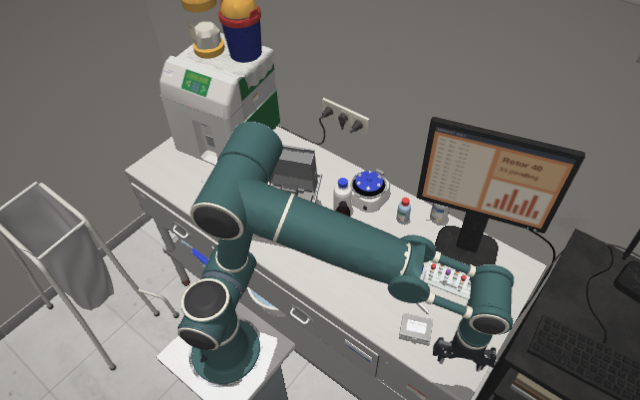

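View pics/top.png

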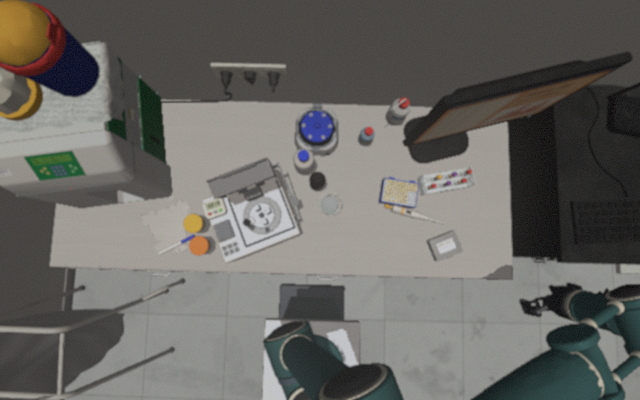

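The scene view is occluded by the arm. The top view shows the photometer at about (255,215), with the turret at (264,215) and the hood above it. I'll enlarge that area.

```bash
python3 - <<'E'
import cv2
i=cv2.imread("pics/top.png")[140:270,180:350]
cv2.imwrite("pics/topc.png",cv2.resize(i,None,fx=4.5,fy=4.5,interpolation=cv2.INTER_CUBIC))
E
```

```text
(no output)
```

View pics/topc.png

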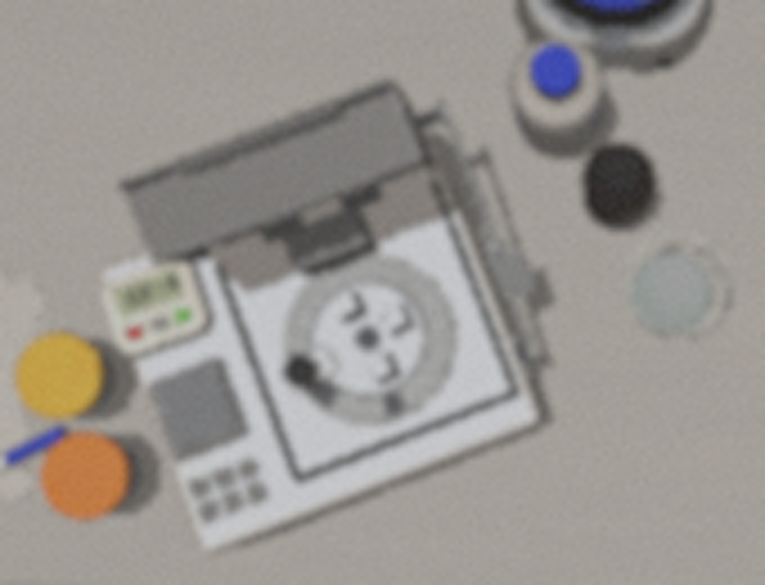

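The enlarged view shows the case's front corners at about (210,548) and (543,418), the turret hub at (368,337) and the knob at (302,370). The read hole is at (394,404), and the stay and thumb plate are on the right side at about x 500–545. The right-hand bystanders stand clear of these.

```bash
python3 - <<'E'
from h import *
c=lambda x,y,z:onz("top",180+(x+.5)/4.5-.5,140+(y+.5)/4.5-.5,z)
fl=c(210,548,.085);fr=c(543,418,.085);ax=c(368,337,.1);rh=c(394,404,.093);kn=c(302,370,.131)
for n,p in dict(fl=fl,fr=fr,ax=ax,rh=rh,kn=kn).items():print(n,p.round(4))
print(np.linalg.norm(fl-fr),np.linalg.norm((rh-ax)[:2]),np.linalg.norm((kn-ax)[:2]))
L=[(-.108,.165),(-.108,-.093),(-.008,0),(-.058,0)];W=[fl,fr,ax,rh]
A=[];b=[]
L=np.array(L);W=np.array(W)[:,:2]
l0=L.mean(0);w0=W.mean(0);H=(L-l0).T@(W-w0);th=np.arctan2(H[0,1]-H[1,0],H[0,0]+H[1,1])
R=np.array([[np.cos(th),-np.sin(th)],[np.sin(th),np.cos(th)]]);t=w0-R@l0
print("yaw",th,"origin",t,"res mm",((W-(L@R.T+t))*1e3).round(1).tolist())
k=R.T@(kn[:2]-t);print("knob local",k,"angle",np.arctan2(k[1],-(k[0]+.008)))
for n,x,y,z in(("beaker",680,290,.0),("brown",620,185,.129),("white",556,70,.164),("cupb",85,475,.071),("plate",535,285,.128)):
  w=c(x,y,z);print(n,w.round(3),(R.T@(w[:2]-t)).round(3))
np.savez("pose.npz",R=R,t=t,th=th)
E
```

```text
fl [0.3414 0.2779 0.085 ]
fr [0.4396 0.0466 0.085 ]
ax [0.4925 0.1714 0.1   ]
rh [0.4461 0.1518 0.093 ]
kn [0.4666 0.2114 0.131 ]
0.2513176330528658 0.05029641184415309 0.04761348028322915
yaw 0.40764001650474174 origin [0.50174754 0.17335499] res mm [[4.2, -4.1], [0.1, 1.4], [-1.9, 1.2], [-2.4, 1.5]]
knob local [-0.0171719   0.04884387] angle 1.3851778936673715
beaker [ 0.542 -0.053  0.   ] [-0.053 -0.224]
brown [ 0.602 -0.003  0.129] [ 0.022 -0.201]
white [0.674 0.043 0.164] [ 0.107 -0.188]
cupb [0.389 0.373 0.071] [-0.024  0.228]
plate [0.53  0.054 0.128] [-0.021 -0.121]
```

Residuals are a few mm, and the knob angle of about 1.385 is within its range. Next I'll take a close look with the wrist camera.

```bash
cat >> h.py <<'E'
try:
    z=np.load("pose.npz");R2=z["R"];t2=z["t"];th=float(z["th"])
except Exception: pass
def w(x,y,zz): return np.append(R2@[x,y]+t2,zz)
def loc(P): return np.append(R2.T@(np.array(P)[:2]-t2),P[2])
def st(tag=""):
    s=sense();print(tag,"t%.1f"%s["clock"],s["eef_pos"].round(4),"loc",loc(s["eef_pos"]).round(4),"F",s["wrist_force"].round(1),"M",s["moment"].round(2),"g%.4f ff%.0f"%(s["grip_width"],s["finger_force"]));return s
E
python3 - <<'E'
from h import *
P=w(-.075,.01,.30)
for y in(th,th-1.386,th-.69):
    print(y,np.round(solve_ik(P,[np.pi,0,y]),2) if solve_ik(P,[np.pi,0,y]) is not None else None)
move_l([.284,-.612,.33],speed=.25)
movep(P,[np.pi,0,th])
st();wait(.2)
p=camera_params("wrist");i=snapshot("wrist");cv2.imwrite("pics/w1.png",i)
np.save("w1.npy",p,allow_pickle=True)
print(np.round(p["T"],3).tolist())
for n,q in dict(ax=(-.008,0,.097),rh=(-.058,0,.093),kn=(-.0172,.0488,.131),fr=(-.108,-.093,.085),plate=(-.007,-.111,.128),piv=(-.058,-.104,.087)).items():print(n,np.round(proj(p,w(*q)),1))
E
```

```text
0.40764001650474174 [ 0.29 -0.2   1.96 -0.    1.39  1.45]
-0.9783599834952581 None
-0.2823599834952582 [ 0.29 -0.2   1.96 -0.    1.39  2.14]
 t3.4 [0.4293 0.1523 0.3001] loc [-0.0748  0.0094  0.3001] F [-0.3  0.7  0.1] M [-0.02 -0.02  0.  ] g0.0847 ff0
[[0.396, 0.868, 0.301, 0.506], [-0.918, 0.373, 0.131, 0.186], [0.001, -0.328, 0.945, 0.445], [0.0, 0.0, 0.0, 1.0]]
ax [328.  116.4]
rh [327.6 157.5]
kn [284.  126.8]
fr [396.1 193.1]
plate [431.3 116.6]
piv [408.5 156.4]
```

View pics/w1.png

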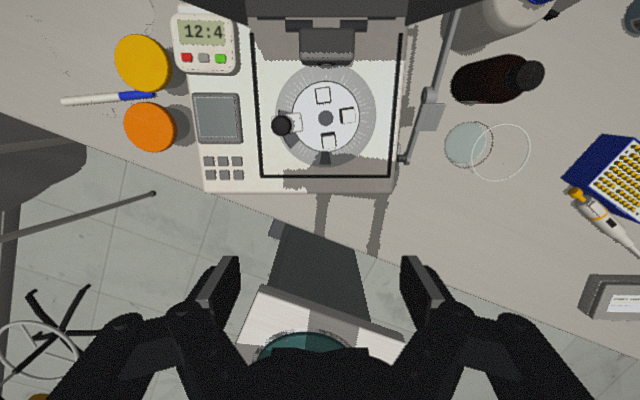

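The wrist view shows the knob at (282,125), hub at (326,117), hole mark at (326,157), thumb plate at (430,117) and stay pivot at (403,158). All are within about 3 mm of prediction. I'll refine the pose from masks.

```bash
python3 - <<'E'
from h import *
p=np.load("w1.npy",allow_pickle=True).item();i=cv2.imread("pics/w1.png");g=cv2.cvtColor(i,cv2.COLOR_BGR2GRAY)
def blob(u,v,r,t):
    m=np.zeros_like(g);cv2.circle(m,(u,v),r,255,-1);m[(g>t)]=0
    n,l,s,c=cv2.connectedComponentsWithStats(m);k=1+np.argmax(s[1:,4]);print(s[k],c[k].round(1));return c[k]
kn=blob(282,125,14,75);hub=blob(326,117,10,150);rh=blob(326,157,8,110)
# front inner frame line
xs=range(275,380,5);ys=[165+np.argmin(g[165:187,x]) for x in xs]
ln=np.array([onz(p,x,y,.085)[:2] for x,y in zip(xs,ys)])
vx,vy,x0,y0=cv2.fitLine(ln.astype(np.float32),cv2.DIST_HUBER,0,.01,.01).ravel();ya=np.arctan2(vy,vx)
print("frame line yaw mod", (ya+np.pi/2)%np.pi,(th))
H=onz(p,*hub,.098);Hr=onz(p,*rh,.093);d=H-Hr
print("hub",loc(H),"hole",loc(Hr),"dist",np.linalg.norm(d[:2]),"yaw",np.arctan2(d[1],d[0]))
# knob: visible blob centroid ~ mid cylinder height
for zz in(.12,.131):
  K=onz(p,*kn,zz);print(zz,"knob",loc(K),np.linalg.norm((K-H)[:2]))
for zz,uv in((.128,(430,117)),(.087,(403,158))):print(loc(onz(p,*uv,zz)))
cv2.imwrite("pics/w1c.png",cv2.resize(i[20:220,180:450],None,fx=2.9,fy=2.9,interpolation=cv2.INTER_CUBIC))
for n in((0.,0,0),):print(np.round(solve_ik(w(-.017,.049,.18),[np.pi,0,th+np.pi-1.386]),2),np.round(solve_ik(w(-.058,0,.12),[np.pi,0,th+np.pi]),2))
E
```

```text
[271 112  21  27 351] [281.3 125.1]
[318 110  16  16 184] [325.2 117.8]
[318 151  17  15 180] [325.8 157.6]
frame line yaw mod 0.40631497 0.40764001650474174
hub [-0.00955294  0.00333975  0.098     ] hole [-0.05810529  0.00228902  0.093     ] dist 0.048563719923670666 yaw 0.42927772428758737
0.12 knob [-0.01629932  0.05300913  0.12      ] 0.050125454909838725
0.131 knob [-0.01545123  0.05156775  0.131     ] 0.04858734631457245
[-0.00743478 -0.10961627  0.128     ]
[-0.05998914 -0.09711082  0.087     ]
[ 0.38 -0.01  2.    0.    1.14 -0.22] [ 0.27 -0.02  2.14  0.    1.02 -1.71]
```

View pics/w1c.png

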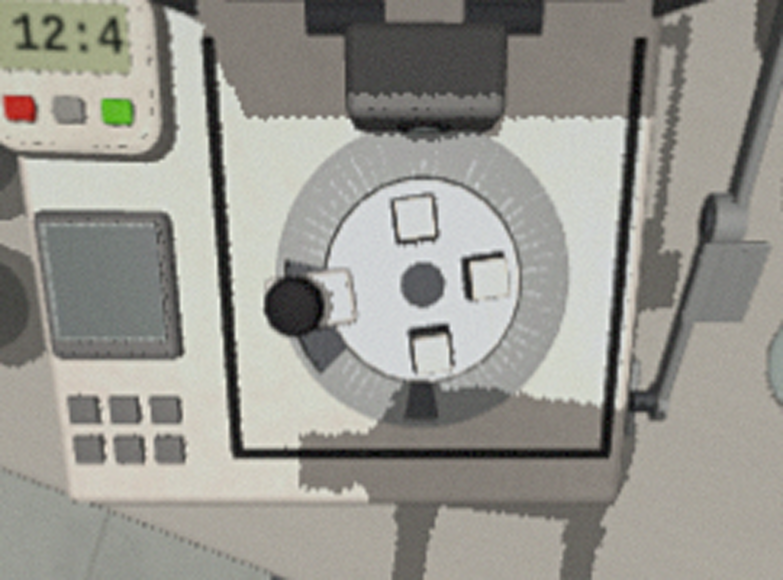

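```bash
python3 - <<'E'
from h import *
t=R2@np.array([-.0005,.0022])+t2;th=.410
R=np.array([[np.cos(th),-np.sin(th)],[np.sin(th),np.cos(th)]])
np.savez("pose.npz",R=R,t=t,th=th)
E
cat >> h.py <<'E'
def knob(a,zz,r=.05): return w(-.008-r*np.cos(a),r*np.sin(a),zz),[np.pi,0,th+np.pi-a]
E
python3 - <<'E'
from h import *
a=1.41
p,r=knob(a,.19);movep(p,r);st("above")
move_l(knob(a,.107)[0],speed=.1);s=st("down")
grasp();s=st("grasped");wait(.2);st()
print("M about")
move_l(knob(a,.114)[0],speed=.04);st("lift7")
move_l(knob(a,.1205)[0],speed=.04);wait(.2);st("lift13.5")
E
```

```text
above t5.1 [0.4663 0.214  0.1903] loc [-0.0158  0.0493  0.1903] F [ 0.8 -0.1  0.8] M [-0.02  0.03 -0.04] g0.0855 ff0
down t6.1 [0.4667 0.2143 0.1077] loc [-0.0153  0.0493  0.1077] F [0.3 1.  1. ] M [ 0.02 -0.01 -0.02] g0.0855 ff0
grasped t6.7 [0.4664 0.2143 0.1075] loc [-0.0156  0.0494  0.1075] F [-0.6  0.1  3.7] M [ 0.05  0.1  -0.05] g0.0199 ff59
 t6.9 [0.4664 0.2143 0.1075] loc [-0.0156  0.0494  0.1075] F [-0.6 -0.4  5.4] M [-0.01  0.09 -0.09] g0.0200 ff59
M about
lift7 t7.2 [0.466  0.214  0.1136] loc [-0.0161  0.0493  0.1136] F [ 2.6  1.  -4.6] M [ 0.23 -0.38  0.15] g0.0201 ff59
lift13.5 t7.7 [0.4659 0.214  0.1203] loc [-0.0161  0.0493  0.1203] F [ 2.9  0.6 -5.7] M [ 0.16 -0.46  0.09] g0.0200 ff59
```

```bash
python3 - <<'E'
from h import *
for a in np.linspace(1.41,0,8)[1:]:
    p,r=knob(a,.1205);move_l(p,r,speed=.06);s=st("a%.2f"%a)
    if np.linalg.norm(s["wrist_force"])>25:print("STOP");break
wait(.2);st()
i=snapshot("wrist");cv2.imwrite("pics/w2.png",i)
E
```

```text
a1.21 t8.1 [0.4582 0.2077 0.1205] loc [-0.0258  0.0467  0.1205] F [ 2.6  1.1 -5.7] M [ 0.08 -0.42  0.1 ] g0.0201 ff59
a1.01 t8.4 [0.4519 0.2002 0.1206] loc [-0.0345  0.0423  0.1206] F [ 3.9 -0.1 -5.3] M [ 0.11 -0.46  0.16] g0.0202 ff59
a0.81 t8.8 [0.4472 0.1915 0.1207] loc [-0.0423  0.0362  0.1207] F [ 3.2 -0.1 -4.4] M [ 0.11 -0.43  0.12] g0.0199 ff59
a0.60 t9.1 [0.4444 0.182  0.1207] loc [-0.0487  0.0286  0.1207] F [ 3.1  0.5 -5.2] M [ 0.2  -0.53  0.07] g0.0198 ff59
a0.40 t9.5 [0.4434 0.1721 0.1207] loc [-0.0535  0.0199  0.1207] F [ 3.5  1.5 -5.7] M [ 0.32 -0.61  0.08] g0.0201 ff59
a0.20 t9.8 [0.4445 0.1622 0.1207] loc [-0.0565  0.0104  0.1207] F [ 4.4  2.7 -5.2] M [ 0.41 -0.67  0.11] g0.0198 ff59
a0.00 t10.2 [0.4475 0.1527 0.1207] loc [-0.0575  0.0005  0.1207] F [ 3.6  3.2 -6. ] M [ 0.49 -0.74  0.12] g0.0202 ff59
 t10.4 [0.4475 0.1527 0.1207] loc [-0.0575  0.0005  0.1207] F [ 5.2  1.7 -5.5] M [ 0.49 -0.65  0.05] g0.0197 ff59
```

View pics/w2.png

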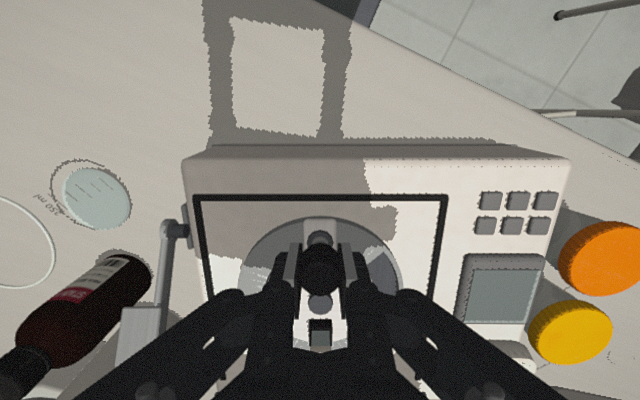

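The gripper holds the knob at about (320,270). The lug (320,228) and hub (320,302) are in line, centred on the turret. I'll lower it and watch the force.

```bash
python3 - <<'E'
from h import *
for zz in(.118,.1155,.113,.1105,.1085):
    move_l(knob(0,zz)[0],speed=.03);s=st("z%.4f"%zz)
    if s["wrist_force"][2]>9:print("blocked");break
E
```

```text
z0.1180 t10.7 [0.4475 0.1527 0.118 ] loc [-0.0575  0.0004  0.118 ] F [ 3.9  2.1 -4.1] M [ 0.52 -0.71  0.07] g0.0202 ff59
z0.1155 t10.9 [0.4476 0.1526 0.1154] loc [-0.0575  0.0004  0.1154] F [ 4.2  2.8 -5.1] M [ 0.56 -0.66  0.1 ] g0.0200 ff59
z0.1130 t11.2 [0.4476 0.1526 0.1129] loc [-0.0575  0.0004  0.1129] F [ 3.8  3.6 -4.6] M [ 0.71 -0.62  0.05] g0.0201 ff59
z0.1105 t11.4 [0.4476 0.1526 0.1104] loc [-0.0575  0.0003  0.1104] F [ 3.8  3.3 -3.2] M [ 0.66 -0.62  0.08] g0.0195 ff59
z0.1085 t11.7 [0.4476 0.1525 0.1084] loc [-0.0575  0.0003  0.1084] F [ 4.7  3.8 -3.1] M [ 0.71 -0.66  0.1 ] g0.0200 ff59
```

```bash
python3 - <<'E'
from h import *
open_gripper();wait(.2);st("open")
move_l(knob(0,.22)[0],speed=.2);
movep(w(-.12,-.03,.27),[np.pi,0,th+np.pi]);wait(.15);p=camera_params("wrist");i=snapshot("wrist");cv2.imwrite("pics/w3.png",i);np.save("w3.npy",p,allow_pickle=True)
st()
for n,q in dict(ax=(-.008,0,.097),kn=(-.058,0,.131),knup=(-.058,0,.1425),plate=(-.007,-.111,.128),piv=(-.058,-.104,.087)).items():print(n,np.round(proj(p,w(*q)),1))
E
```

```text
open t12.5 [0.4472 0.152  0.1085] loc [-0.058  -0.      0.1085] F [-0.6  0.  -0.6] M [-0.06  0.05 -0.02] g0.0851 ff0
 t13.9 [0.4018 0.1001 0.2682] loc [-0.1204 -0.0296  0.2682] F [-1.5 -0.2 -0.4] M [-0.04  0.06  0.01] g0.0855 ff0
ax [341.9 263.9]
kn [345.3 241.7]
knup [346.2 246.6]
plate [250.7 278.8]
piv [260.5 225.4]
```

View pics/w3.png

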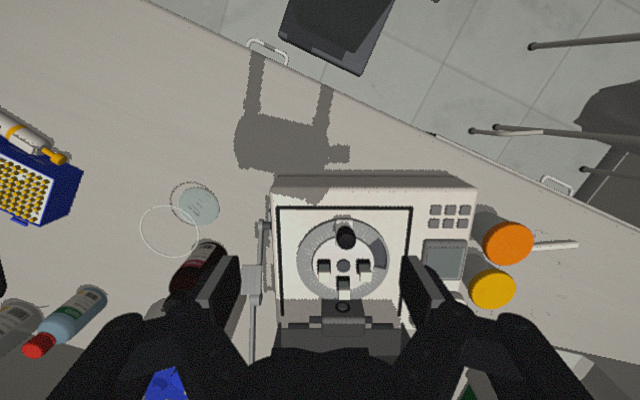

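The knob is at (345,240), which matches the "home" projection. It lines up with the hub (344,266) along the front direction. The thumb plate is near (253,283), as predicted. Now I'll press the thumb plate along its arc.

```bash
python3 - <<'E'
from h import *
grasp()
ori=[np.pi,0,th+np.pi]
movep(w(-.008,-.112,.20),ori);st("above")
r=np.hypot(.051,.041)
def arc(dz):
    z=.041-dz;return w(-.058+np.sqrt(r*r-z*z)-.002,-.112,.087+z)
move_l(arc(-.012),speed=.15);st("pre")
for dz in np.arange(-.006,.0301,.004):
    move_l(arc(dz),speed=.04);s=st("dz%.3f"%dz)
    if np.linalg.norm(s["wrist_force"])>30:print("STOP");break
E
```

```text
above t15.3 [0.537  0.0693 0.1998] loc [-0.0087 -0.1117  0.1998] F [-0.4 -0.5  0.9] M [-0.01 -0.03  0.04] g-0.0003 ff0
pre t15.9 [0.5254 0.0642 0.1413] loc [-0.0213 -0.1117  0.1413] F [-0.5  0.3  0.3] M [ 0.   -0.05 -0.05] g-0.0002 ff0
dz-0.006 t16.3 [0.5323 0.0668 0.1342] loc [-0.014  -0.1121  0.1342] F [ 0.  -0.  -0.1] M [-0.06  0.   -0.01] g-0.0001 ff0
dz-0.002 t16.6 [0.5352 0.0682 0.1297] loc [-0.0107 -0.112   0.1297] F [ 0.   0.1 -0.4] M [-0.   -0.06 -0.03] g-0.0003 ff0
dz0.002 t16.8 [0.5381 0.0695 0.1256] loc [-0.0075 -0.1119  0.1256] F [-0.3 -0.3 -0.2] M [ 0.02  0.01 -0.  ] g-0.0007 ff0
dz0.006 t17.1 [0.5409 0.0706 0.1218] loc [-0.0046 -0.112   0.1218] F [0.1 0.5 0.5] M [-0.01  0.03  0.  ] g0.0000 ff0
dz0.010 t17.4 [0.543  0.0716 0.1178] loc [-0.0022 -0.112   0.1178] F [-1.9  0.4 -0.7] M [-0.08 -0.01 -0.01] g0.0001 ff0
dz0.014 t17.6 [0.5447 0.0723 0.1137] loc [-0.0004 -0.112   0.1137] F [ 0.7 -0.  -0.1] M [-0.05  0.03  0.01] g0.0001 ff0
dz0.018 t17.9 [0.5462 0.073  0.1096] loc [ 0.0012 -0.112   0.1096] F [-1.2 -0.4  0.7] M [-0.11  0.09  0.04] g0.0004 ff0
dz0.022 t18.1 [0.5475 0.0735 0.1057] loc [ 0.0026 -0.112   0.1057] F [-0.3 -0.1 -0.3] M [-0.1   0.1  -0.02] g-0.0006 ff0
dz0.026 t18.4 [0.5482 0.0736 0.1037] loc [ 0.0034 -0.1122  0.1037] F [-8.1 -5.7 13.2] M [ 0.63  1.16 -0.08] g0.0001 ff7
dz0.030 t18.6 [0.5486 0.0734 0.1029] loc [ 0.0036 -0.1125  0.1029] F [-17.7 -12.5  33.6] M [ 1.89  2.78 -0.2 ] g-0.0003 ff16
STOP
```

The contact is stiff at z 0.103, with almost no force before it. I'll back off and look.

```bash
python3 - <<'E'
from h import *
move_l(w(.0,-.112,.20),speed=.2);st()
movep(w(-.16,-.10,.25),[np.pi,0,th+np.pi]);open_gripper;wait(.15)
p=camera_params("wrist");i=snapshot("wrist");np.save("w4.npy",p,allow_pickle=True);cv2.imwrite("pics/w4.png",i)
cv2.imwrite("pics/w4c.png",cv2.resize(i[150:350,180:440],None,fx=3,fy=3,interpolation=cv2.INTER_CUBIC))
for n,q in dict(ax=(-.008,0,.097),kn=(-.058,0,.131),plate=(-.007,-.111,.128),piv=(-.058,-.104,.087),knee=(.016,-.107,.131)).items():
  u,v=proj(p,w(*q));print(n,round(u,1),round(v,1),"crop",round((u-180)*3),round((v-150)*3))
j=snapshot("scene")[130:230,240:340];cv2.imwrite("pics/s2c.png",cv2.resize(j,None,fx=5,fy=5,interpolation=cv2.INTER_CUBIC))
E
```

```text
t19.3 [0.5446 0.0725 0.1989] loc [-0.0004 -0.1118  0.1989] F [-0.  -0.  -0.9] M [-0.   -0.02 -0.03] g0.0002 ff0
ax 397.4 298.1 crop 652 444
kn 409.6 280.9 crop 689 393
plate 309.6 316.2 crop 389 499
piv 315.9 259.6 crop 408 329
knee 313.1 333.7 crop 399 551
```

View pics/w4c.png

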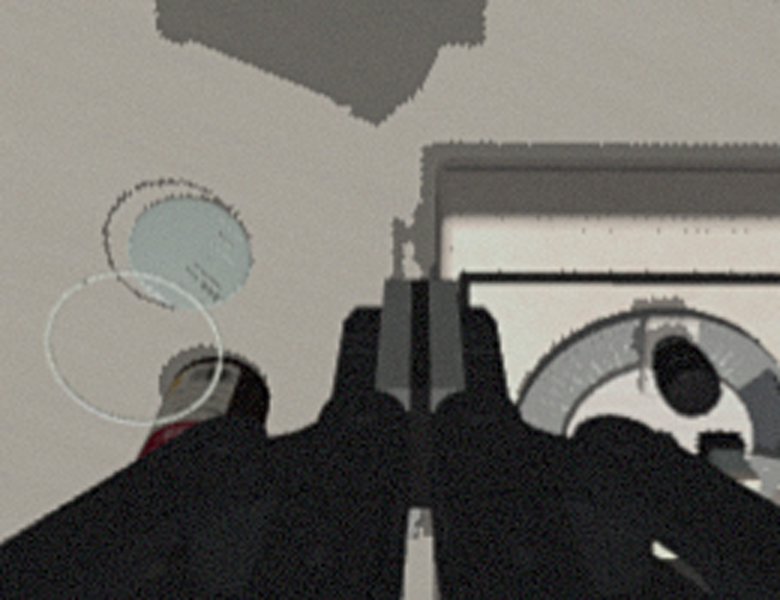

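The fingers hide the stay here (they are at crop x 380–470), while the knob at (685,375) is fine. I'll go back to the first wrist pose and compare before and after side by side.

```bash
python3 - <<'E'
from h import *
# same TCP pose as w1 (old calibration pose)
movep(np.array([.4293,.1523,.3001]),[np.pi,0,.4076]);wait(.2)
p=camera_params("wrist");i=snapshot("wrist");np.save("w5.npy",p,allow_pickle=True);cv2.imwrite("pics/w5.png",i)
a=cv2.imread("pics/w1.png")
f=lambda m:cv2.resize(m[0:180,370:500],None,fx=3,fy=3,interpolation=cv2.INTER_CUBIC)
cv2.imwrite("pics/cmp.png",np.hstack([f(a),f(i)]))
for n,q in dict(ax=(-.008,0,.097),plate=(-.007,-.111,.128),piv=(-.058,-.104,.087),knee=(.016,-.107,.131)).items():
  u,v=proj(p,w(*q));print(n,round(u,1),round(v,1),"crop",round((u-370)*3),round(v*3))
st()
E
```

```text
ax 326.0 116.8 crop -132 350
plate 429.1 116.9 crop 177 351
piv 406.7 156.7 crop 110 470
knee 429.1 94.2 crop 177 282
 t23.4 [0.4293 0.1523 0.3001] loc [-0.0744  0.0073  0.3001] F [-0.5 -0.5 -0.1] M [-0.    0.01 -0.  ] g-0.0001 ff0
```

View pics/cmp.png

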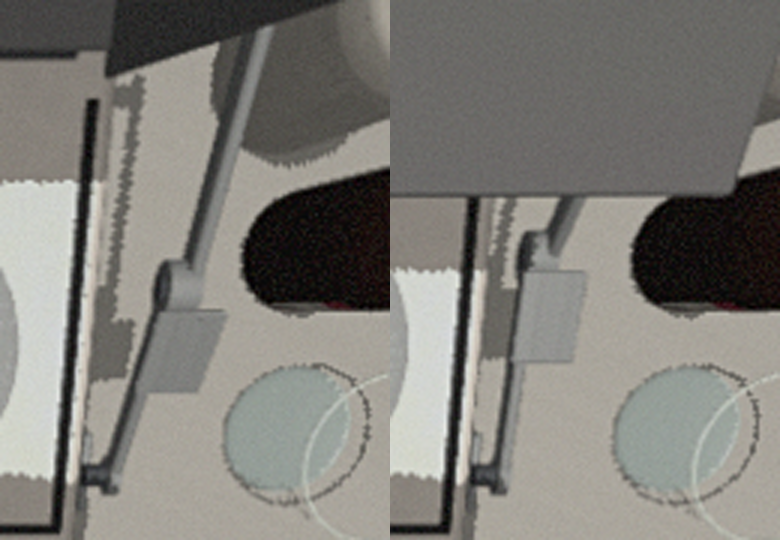

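The pictures show the stay is broken: the lower link has swung down and the plate now lies flatter at right-panel (550,318). The hood has sunk somewhat, with its rim at row 195 (v≈65). I'll estimate the hood angle.

```bash
python3 - <<'E'
from h import *
p=np.load("w5.npy",allow_pickle=True).item();p1=np.load("w1.npy",allow_pickle=True).item()
for f in range(58,86,3):
    c,s=np.cos(np.radians(f)),np.sin(np.radians(f))
    P=w(.092-.196*c-.004*s,-.088,.093+.196*s-.004*c);print(f,np.round(proj(p,P),0),np.round(proj(p1,P),0))
def con(phi,r=.175,d=0):
    c,s=np.cos(phi),np.sin(phi);return w(.092-r*c+(.048+d)*s+.011,0,.093+r*s+(.048+d)*c)
for y in(th,th+np.pi):
    print(y,[None if (q:=solve_ik(con(f),[np.pi,0,y])) is None else np.round(q,2).tolist() for f in(1.43,.8,0)], solve_ik(con(1.43)+[0,0,.1],[np.pi,0,y]))
E
```

```text
58 [465. 140.] [465. 140.]
61 [472. 127.] [472. 127.]
64 [478. 113.] [479. 112.]
67 [486.  96.] [486.  96.]
70 [493.  78.] [493.  77.]
73 [501.  57.] [501.  57.]
76 [508.  35.] [509.  34.]
79 [516.  10.] [517.  10.]
82 [524. -17.] [525. -17.]
85 [532. -45.] [533. -46.]
0.41 [[0.31, 0.21, 1.6, -0.0, 1.34, 1.47], [0.29, 0.01, 1.86, -0.0, 1.28, 1.45], [0.27, -0.07, 2.15, -0.0, 1.07, 1.43]] [ 3.12816466e-01  1.77291010e-01  1.45301182e+00 -4.44089210e-16
  1.51128983e+00  1.47361279e+00]
3.5515926535897933 [[0.31, 0.21, 1.6, 0.0, 1.34, -1.67], [0.29, 0.01, 1.86, 0.0, 1.28, -1.69], [0.27, -0.07, 2.15, 0.0, 1.07, -1.71]] [ 0.31281647  0.17729101  1.45301182  0.          1.51128983 -1.66797986]
```

```bash
cat > push.py <<'E'
from h import *
def con(phi,r=.175,d=0):
    c,s=np.cos(phi),np.sin(phi);return w(.092-r*c+(.048+d)*s+.011,0,.093+r*s+(.048+d)*c)
ori=[np.pi,0,th]
P=sense()["eef_pos"];move_l([P[0],P[1],.40],speed=.3)
Q=con(1.45)+np.append(R2@[.02,0],0)
move_l([Q[0],Q[1],.40],ori,speed=.25);move_l(Q,speed=.2);st("behind")
for f in np.append(np.linspace(1.43,.1,15),[.05,.02,0]):
    move_l(con(f),speed=.09 if f>.15 else .03);s=st("phi%.2f"%f)
    if np.linalg.norm(s["wrist_force"])>20:print("STOP");break
E
python3 push.py
```

```text
behind t25.7 [0.6381 0.2349 0.2745] loc [ 1.501e-01 -1.000e-04  2.745e-01] F [ 0.4 -0.1  1. ] M [ 0.03 -0.02 -0.03] g-0.0001 ff0
phi1.43 t26.1 [0.6165 0.2256 0.2748] loc [ 1.266e-01 -1.000e-04  2.748e-01] F [1.  0.1 0.6] M [-0.01  0.01 -0.05] g-0.0002 ff0
phi1.33 t26.5 [0.6004 0.2186 0.2747] loc [ 0.109  -0.      0.2747] F [ 0.2  0.2 -0.2] M [ 0.03 -0.06  0.02] g-0.0000 ff0
phi1.24 t26.8 [0.5844 0.2117 0.2742] loc [0.0916 0.     0.2742] F [ 0.3 -0.  -0.5] M [-0.01 -0.02  0.01] g0.0000 ff0
phi1.15 t27.1 [0.5685 0.2048 0.2722] loc [ 0.0742 -0.      0.2722] F [-0.7 -0.5  0.7] M [-0.    0.01 -0.02] g-0.0003 ff0
phi1.05 t27.5 [0.553  0.198  0.2686] loc [ 0.0573 -0.      0.2686] F [-0.5  0.7  0.6] M [-0.03 -0.03  0.03] g0.0001 ff0
phi0.96 t27.8 [0.5379 0.1915 0.2635] loc [ 0.0409 -0.      0.2635] F [ 0.8 -0.5 -0.7] M [-0.03  0.06  0.02] g0.0000 ff0
phi0.86 t28.2 [0.5234 0.1852 0.2568] loc [ 0.0251 -0.      0.2568] F [0.5 0.3 0.9] M [-0.05  0.01 -0.05] g-0.0003 ff0
phi0.77 t28.5 [0.5094 0.1791 0.2487] loc [0.0099 0.     0.2487] F [ 0.4  0.  -0.1] M [ 0.05 -0.01  0.02] g-0.0001 ff0
phi0.67 t
[... 505 characters left out ...]
c [-5.150e-02  1.000e-04  1.885e-01] F [-0.   0.2  0.4] M [-0.01  0.05 -0.01] g0.0001 ff0
phi0.20 t30.6 [0.4453 0.1513 0.1733] loc [-6.010e-02  1.000e-04  1.733e-01] F [-0.4 -1.5 -0.9] M [ 0.03 -0.03 -0.01] g0.0001 ff0
phi0.10 t31.3 [0.4395 0.1487 0.1582] loc [-0.0664  0.      0.1582] F [ 0.1 -0.1  0.2] M [-0.05  0.03  0.02] g0.0001 ff0
phi0.05 t31.7 [0.4365 0.1474 0.1493] loc [-0.0697  0.      0.1493] F [-0.5 -0.2 -0.6] M [-0.02  0.   -0.02] g0.0000 ff0
phi0.02 t32.1 [0.435  0.1468 0.1442] loc [-0.0713  0.      0.1442] F [ 0.1 -0.3 -0.2] M [-0.02 -0.01 -0.06] g-0.0001 ff0
phi0.00 t32.4 [0.4345 0.1465 0.141 ] loc [-0.0719 -0.      0.141 ] F [ 0.1  0.5 -0.1] M [-0.01 -0.05  0.01] g-0.0001 ff0
```

Almost no force was felt. I'll press gently on until contact to check that the hood is shut.

```bash
python3 - <<'E'
from h import *
P=sense()["eef_pos"]
for k in range(1,9):
    move_l(P-[0,0,.001*k],speed=.02);s=st(k)
    if s["wrist_force"][2]>10:break
wait(.3);st("hold")
i=snapshot("wrist");cv2.imwrite("pics/w6.png",i)
j=snapshot("top");cv2.imwrite("pics/top2.png",j)
E
```

```text
1 t32.6 [0.4345 0.1465 0.141 ] loc [-0.0719 -0.      0.141 ] F [-2.4 -0.1  6.3] M [-0.15  0.45 -0.02] g-0.0000 ff3
2 t32.9 [0.4345 0.1465 0.1409] loc [-0.0719 -0.      0.1409] F [-5.3 -2.2 12.5] M [-0.28  0.86  0.05] g0.0000 ff6
hold t33.1 [0.4345 0.1465 0.1409] loc [-0.0718 -0.      0.1409] F [-5.4 -1.9 12.5] M [-0.26  0.88  0.02] g-0.0001 ff6
```

There is firm contact at z = 0.141, which is exactly the shut height. I'll retract, check and hand in.

```bash
python3 - <<'E'
from h import *
P=sense()["eef_pos"];move_l(P+[0,0,.12],speed=.15);movep([.38,-.25,.35],[np.pi,0,th]);wait(.3);st()
j=snapshot("top");cv2.imwrite("pics/top3.png",j)
a=cv2.imread("pics/top.png");f=lambda m:cv2.resize(m[120:270,170:350],None,fx=2.2,fy=2.2,interpolation=cv2.INTER_CUBIC)
cv2.imwrite("pics/fin.png",np.hstack([f(a),f(j)]))
E
```

```text
t36.0 [ 0.3803 -0.2494  0.3499] loc [-0.2794 -0.3415  0.3499] F [ 0.1 -0.2  0.8] M [ 0.03  0.05 -0.02] g0.0003 ff0
```

View pics/fin.png

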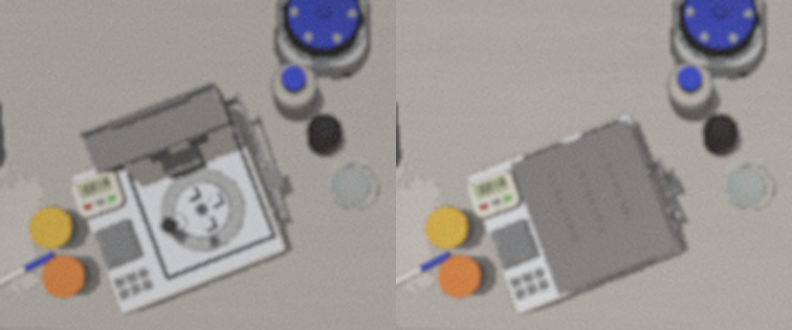

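The right panel shows the hood flat and shut over the deck (about 515–685, 120–290), and the bystanders have not moved.

```bash
python3 -c "
from station import *
print(hand_in())"
```

```text
the job is handed in; nothing more can be done
None
```

The job is handed in at about 36 s: the plunger is home in the read hole, the stay was broken after that and the hood is fully shut, with the bystanders where they stood; pressing the thumb plate met a stiff stop at about 40 N wrist force (33.6 N of it upward), close to the 40 N contact limit.

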